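Clamp a wooden block on the sloping carving board

ROBOT

A 6-joint arm with a two-finger parallel gripper is mounted at the origin on a cart in front of the work surface, level with it; the furniture and walls round the work are solid. World frame = base frame: x ahead of the robot, y to its left, z up, the work surface at z = 0. Lengths are in mm, angles in rad, forces in N, time in s.
With the tool pointing down it reaches from about 400 to 925 mm from the base axis. Payload 12.5 kg.
Tool frame: the origin (TCP) lies at the very end of the fingers, on their centre line; the grasp point (between the pads) lies behind it (env.grip_depth is the z of the grasp point in the tool frame, in mm); z points along the fingers, y is the line along which they close (so a half turn about z gives the same grasp; the last joint's range is limited). The gripper opens to 95 mm and grips with 3 to 60 N. Pads are 20 mm wide; open, the fingers measure 119 mm over their backs; the gripper's body (75 mm by 180 mm) begins 59 mm behind the grasp point.
Start: joints at [1.176, 0.491, 1.559, -0, 1.092, -0.106], TCP at [177.984, 599.14, 214.661] pointing down, gripper open.
Joint ranges: [-3.1, 3.1], [-0.84, 2.19], [0.05, 2.79], [-1.13, 4.28], [0.06, 2.93], [-2.69, 2.69]. Speed limits (rad/s): [2.22, 2.22, 2.79, 3.14, 3.14, 3.14].

INTERFACE

Orientations are given as [roll, pitch, yaw] about the fixed x, y, z axes, in that order (R = Rz(yaw) Ry(pitch) Rx(roll)).
In Python, from cell import env, optics gives the robot as it stands.
- The arm moves only by the tool step_arm, never from a script. Its argument "moves" is a list of rows, each an object of numbers: "tx", "ty", "tz": the shift along the tool's x, y, z in mm; "roll": the turn about the tool's z in rad. In form: [{"tx": .., "ty": .., "tz": .., "roll": ..}, ...]. A call has 1 to 12 rows; each row is the pose to reach, as a shift and turn from the pose commanded when the call began, along the tool's axes at that moment; what a row does not reach only later rows make up. A row lasts 1/12 s, in which the tool goes at most 41.7 mm and 7.16 degrees, less where a joint would pass 70% of its speed; a pose out of reach is approached as far as the arm can. A call with a gripper value outside its range is refused whole. "grip" is the finger opening in mm, from 0 to 95.1, set as the call begins (left out, the last holds). The fingers move at their own pace and stop on an object; the grip force is fixed at half the most. Time passes only in rows, so rows that repeat a pose let the fingers close. It gives the time, the measured TCP pose, the force, the opening and the grip force at its end, in the units of the state.
- env.state(): the state, without advancing time (a new reading comes with each control period).
- optics.read_camera(name): name is "side" or "top" or "wrist"; returns a dict with "pixels" (420x560x3 uint8, blue, green, red), "mtx" (3x3 intrinsics, pixels), "dist" ([k1, k2, p1, p2, k3] as OpenCV has them; the pictures are not rectified), "view" (4x4, takes a point from world to camera coordinates). Camera axes: x right, y down, z forward; pixel columns grow to the right and rows downward; lengths in mm; the calibration is good to about 2 mm. A picture is of the moment at which its call begins. There is no depth.
- env.job_done(): hands the job in; it is judged then, once.
The state is a dict: "t": time; "joints": joint angles; "qvel": joint speeds; "tau": joint torques, N m; "eef_pos": TCP position; "tcp_rot": TCP orientation; "ft_force": force on the tool from outside, world axes, zero at the start; "moment": the same for the moment, N m; "opening": opening from 0.0 (shut) to 1.0 (fully open); "grip_force": force on a finger pad.
Only numpy, scipy, OpenCV 4.12 (cv2) and the standard library are available. Lean on these libraries where they do the work, as an engineer would, in place of code of your own. Each camera call takes 0.05 s, during which the arm holds its last target. There are 200 camera calls.

TASK

Lay the dark brown wooden block lengthwise on the sloping board, flat on it and resting against the two steel pins, between the fixed blue stop and the sliding blue carriage, and let go of it. Then take the carriage by its black grip and slide it toward the stop, block and all, until the block is held snugly between the black jaw and the stop's steel pad, which is screwed out differently each time; press it home with a steady push of 10 to 20 N on the block for a moment, and never harder than 40 N. Leave the carriage there and do not disturb the cork sanding block, the carved owl and the red tin.

Things in the scene. Friction and masses are not known exactly. Their poses are not given: they have to be found in the camera images.
- deck: sloping plywood board, 200 mm up the slope (x), 420 mm wide (y), fixed to a stand on the bench; origin at the centre of its top surface, x points up the slope (away from the robot), y along the slide, z square to the surface; it slopes 28 degrees, its low edge toward the robot. A rail 6 mm high runs along y at x=60 mm
- pins (a point): point on the deck surface midway between the two steel rest pins, 14 mm thick and 16 mm high, which stand at deck x=-60 mm, y=-100 and +3 mm; the block's lower long side rests on their upper sides (deck x=-53 mm)
- light_bar (a point): centre of the work-light bar, 32 mm (deck x) by 430 mm (y) by 18 mm, at deck x=85 mm, its underside 244 mm above the deck, on two 12 mm posts at y=-200 and +200 mm; it hangs straight above the block's place and the grip, so the tool must come in leaning, square to the board
- end_stop: fixed blue stop on the board, 70 mm (x, from -65 to +5 mm) by 22 mm by 36 mm high; origin on the deck surface in the plane of its face, which looks along the deck's +y, at deck y=-165 mm; axes as the deck's. From the face a round steel pad (26 mm across, centre 22 mm above the deck at x=-30 mm) sticks out by 10 to 35 mm, set anew each time and not reported: the block's end comes to bear on it
- jaw: black rubber jaw plate of the carriage, 55 mm (x, from -50 to +5 mm), 8 mm thick, 38 mm high (up to 40 mm above the deck); origin on the deck surface in the plane of its face, which looks along the deck's -y, toward the stop; axes as the deck's
- carriage (a joint): travel of the blue carriage along the deck's -y, toward the stop, in m; 0 = far end, jaw face at deck y=+125 mm; it moves stiffly (some N of friction) and stays where it is left
- grip (a point): point in the black grip fin of the carriage, 70 mm above the deck, 30 mm behind the jaw face (deck +y) and at deck x=-30 mm; the fin is 14 mm thick (y), 36 mm long (x) and reaches from 43 to 91 mm above the deck; the carriage body under it is 46 mm wide (y), 135 mm long (x, from -50 to +85 mm) and 34 mm high
- block: dark brown beech block, 46 mm (x) by 165 mm (y) by 44 mm high (z); origin at the centre of its underside; lies flat on the bench
- block_center (a point): centre of the brown block, 22 mm above its underside
- sanding: cork sanding block, 60 mm (x) by 102 mm (y) by 28 mm high, bystander; origin at the centre of its underside
- owl: carved wooden owl, 44 x 54 x 83 mm high, bystander; origin at the centre of its underside
- tin: round red wax tin, 68 mm across, 30 mm high, bystander; origin at the centre of its underside

How it is judged:
By the outcome, as a careful person would: the job done as asked, in the order asked, and still so for the second after the job is handed in, with the robot touching nothing.
It also fails if it takes over 67 s, if anything falls off the work surface, if the arm or the gripper's body presses on something with over 40 N, if the wrist force passes 120 N, or if a joint passes its speed limit or range.

## Working session

There is one attempt and no reset: what is moved stays moved. The work goes in short steps, Python scripts to look and compute and a tool call to move; the robot and the scene stay as the last step left them, time stands still between calls to the robot, and variables do not carry over. Pictures are saved under pics/ and viewed, at most 10 in all, crops included, and the job is handed in when it is done.

Besides the shell and the picture viewer there is one more tool, called as name(argument=value, ...) on one line, values as JSON. step_arm: Moves the arm, as the interface text tells. Its arguments: {"type":"object","properties":{"moves":{"type":"array"},"grip":{"type":"number"}},"required":["moves"]}

```bash
ls; mkdir -p pics
python3 - <<'E'
from cell import env, optics
import cv2
print(env.state(), env.grip_depth)
for n in("side","top"):
    d=optics.read_camera(n); cv2.imwrite(f"pics/{n}0.png",d["pixels"]); print(n,d["mtx"],d["dist"],d["view"])
E
```

```text
pics
{'t': 0.0, 'joints': array([ 1.17639841e+00,  4.91578533e-01,  1.55943721e+00, -1.17911172e-05,
        1.09169550e+00, -1.05618185e-01]), 'qvel': array([ 0.00019352,  0.00078653,  0.00130561,  0.00114025, -0.00072344,
        0.00028653]), 'tau': array([ 1.83301679e-03, -6.12640500e+01, -2.58182591e+01,  6.93172077e-02,
        4.81982832e-02, -1.46076968e-04]), 'eef_pos': array([177.88957274, 598.90271494, 214.05417401]), 'tcp_rot': array([-3.14047919e+00, -1.07524661e-04,  2.85281830e+00]), 'ft_force': array([0.70264883, 0.10094348, 0.21936649]), 'moment': array([-0.04662504,  0.03928401, -0.01241621]), 'grip_force': 0.0, 'opening': 1.0008573842074662} -18.8
side [[397.57453306   0.         283.05918338]
 [  0.         397.57453306 219.14795471]
 [  0.           0.           1.        ]] [-0.0972319  0.         0.         0.         0.       ] [[ 9.82340955e-01 -1.86231997e-01  1.79969857e-02 -5.81940719e+02]
 [-1.06482637e-01 -6.35572216e-01 -7.64662937e-01  2.22671446e+02]
 [ 1.53843090e-01  7.49243353e-01 -6.44179091e-01  1.15982389e+03]
 [ 0.00000000e+00  0.00000000e+00  0.00000000e+00  1.00000000e+00]]
top [[404.27744023   0.         278.1351023 ]
 [  0.         404.27744023 210.1345298 ]
 [  0.           0.           1.        ]] [-0.01757748  0.          0.          0.          0.        ] [[ 2.65933731e-02 -9.99172131e-01  3.07871039e-02 -4.58410988e+01]
 [-9.97760837e-01 -2.84213210e-02 -6.05437158e-02  5.80681482e+02]
 [ 6.13686037e-02 -2.91081049e-02 -9.97690640e-01  1.15996516e+03]
 [ 0.00000000e+00  0.00000000e+00  0.00000000e+00  1.00000000e+00]]
```

View pics/top0.png

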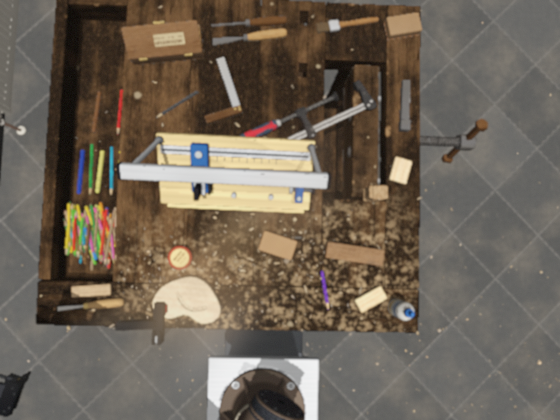

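View pics/side0.png

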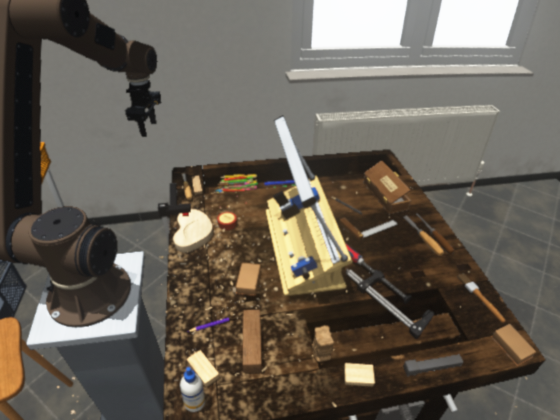

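The top view shows the deck at about (158–313, 135–212), the brown block at (355,253), cork at (278,245), the owl at (378,191) and the tin at (180,257). The carriage is at (200,155), left of the deck. In the side view the block is at (252,337). I'll enlarge crops to get precise pixels.

Run:
```python
import cv2,numpy as np
t=cv2.imread("pics/top0.png");s=cv2.imread("pics/side0.png")
c=cv2.resize(t[120:225,115:335],None,fx=3.6,fy=3.6,interpolation=cv2.INTER_CUBIC);cv2.imwrite("pics/tc.png",c)
c=cv2.resize(s[110:300,250:360],None,fx=3.1,fy=3.1,interpolation=cv2.INTER_CUBIC)
d=cv2.resize(s[295:385,225:285],None,fx=3.1,fy=3.1,interpolation=cv2.INTER_CUBIC)
e=cv2.resize(t[230:275,315:395],None,fx=3.1,fy=3.1,interpolation=cv2.INTER_CUBIC)
o=np.zeros((595,800,3),np.uint8);o[:c.shape[0],:c.shape[1]]=c;o[:d.shape[0],350:350+d.shape[1]]=d;o[300:300+e.shape[0],350:350+e.shape[1]]=e
cv2.imwrite("pics/sc.png",o)
```

```text
(no output)
```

View pics/tc.png

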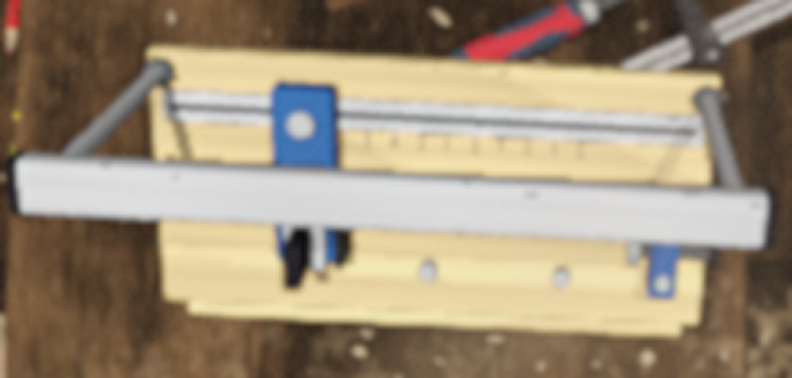

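View pics/sc.png

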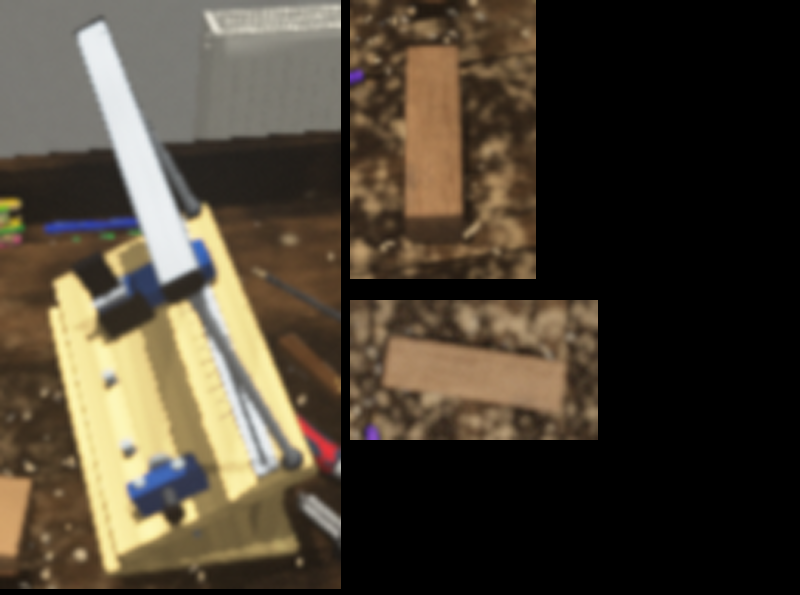

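```bash
cat > h.py <<'E'
import numpy as np,cv2
from scipy.optimize import least_squares
from scipy.spatial.transform import Rotation as Ro
def cam(n,d): return dict(d,n=n)
def proj(d,P):
    V=d["view"];return cv2.projectPoints(np.asarray(P,float).reshape(-1,3),cv2.Rodrigues(V[:3,:3])[0],V[:3,3],d["mtx"],np.array(d["dist"],float))[0][:,0]
def rayplane(d,uv,z):
    q=cv2.undistortPoints(np.array([[uv]],float),d["mtx"],np.array(d["dist"],float))[0,0]
    V=d["view"];R=V[:3,:3];c=-R.T@V[:3,3];r=R.T@[*q,1];return c+r*(z-c[2])/r[2]
def RD(yaw): return (Ro.from_euler('z',yaw)*Ro.from_euler('y',-np.radians(28))).as_matrix()
E
cat > fit.py <<'E'
from h import *
from cell import optics
T=optics.read_camera("top");S=optics.read_camera("side")
fT=lambda u,v:(115+(u+.5)/3.6-.5,120+(v+.5)/3.6-.5)
fS=lambda u,v:(250+(u+.5)/3.1-.5,110+(v+.5)/3.1-.5)
obs=[(T,fT(148,46),(100,210,0)),(T,fT(720,72),(100,-210,0)),(T,fT(163,298),(-100,210,0)),(T,fT(701,320),(-100,-210,0)),
(T,fT(561,275),(-60,-100,16)),(T,fT(428,267),(-60,3,16)),
(T,fT(17,155),(101,215,262)),(T,fT(17,212),(69,215,262)),(T,fT(770,190),(101,-215,262)),(T,fT(767,247),(69,-215,262)),
(S,fS(109,376),(-60,3,16)),(S,fS(126,445),(-60,-100,16)),(S,fS(312,462),(100,-210,0)),(S,fS(205,203),(100,210,0)),(S,fS(110,558),(-100,-210,0)),(S,fS(158,287),(69,-215,262)),(S,fS(192,262),(101,-215,262)),(S,fS(78,30),(69,215,262)),(S,fS(100,17),(101,215,262))]
L=np.array([o[2] for o in obs],float)
def res(p):
    W=(RD(p[3])@L.T).T+p[:3]
    return np.array([proj(o[0],w)[0]-o[1] for o,w in zip(obs,W)]).ravel()
r=least_squares(res,[700,50,80,-.03],loss='soft_l1');print(r.x);print(res(r.x).reshape(-1,2).round(1).tolist())
gT=lambda u,v:(315+(u-350+.5)/3.1-.5,230+(v-300+.5)/3.1-.5)
gS=lambda u,v:(225+(u-350+.5)/3.1-.5,295+(v+.5)/3.1-.5)
B=np.array([[23,82.5,44],[23,-82.5,44],[-23,-82.5,44],[-23,82.5,44]])
ob=[(T,gT(388,337)),(T,gT(567,362)),(T,gT(560,412)),(T,gT(384,386)),(S,gS(458,46)),(S,gS(462,216)),(S,gS(405,216)),(S,gS(405,46))]
def rb(p):
    W=(Ro.from_euler('z',p[2]).as_matrix()@B.T).T+[p[0],p[1],0];W=np.vstack([W,W])
    return np.array([proj(o[0],w)[0]-o[1] for o,w in zip(ob,W)]).ravel()
b=least_squares(rb,[400,-200,0.]);print(b.x);print(rb(b.x).reshape(-1,2).round(1).tolist())
for n,uv,h in(("cork",(278,245),28),("tin",(180,257),30),("owl",(378,191),60)):print(n,rayplane(T,uv,h))
E
python3 fit.py
```

```text
[ 6.75467389e+02  9.24018318e+01  9.50797990e+01 -1.97059134e-02]
[[-0.3, 0.4], [0.5, 1.5], [0.4, 0.3], [-0.7, 1.4], [0.2, 1.2], [-0.2, 1.6], [-1.4, 0.5], [0.3, -0.4], [0.5, 1.4], [-0.3, 0.1], [0.0, -1.3], [0.4, -1.0], [1.1, -0.1], [0.7, -0.6], [2.6, -1.4], [1.9, 0.1], [3.1, 2.0], [-0.0, 1.1], [1.7, 0.4]]
[ 4.61357450e+02 -2.51125151e+02 -1.19798248e-01]
[[0.5, 0.1], [-0.4, 0.4], [-0.2, 0.3], [-0.4, 0.4], [0.2, -0.3], [0.6, -0.3], [0.0, 0.5], [0.4, 0.4]]
cork [480.70234091 -31.83339413  28.        ]
tin [439.38233289 246.43843999  30.        ]
owl [ 641.7525866  -311.21634925   60.        ]
```

step_arm(moves=[{"tx":0,"ty":0,"tz":-40},{"tx":0,"ty":0,"tz":-80},{"tx":0,"ty":0,"tz":-80}])

```text
validation failed for argument at $.mo...
```

step_arm(moves=[{"tx":0,"ty":0,"tz":-40,"roll":0},{"tx":0,"ty":0,"tz":-80,"roll":0},{"tx":0,"ty":0,"tz":-80,"roll":0}])

```text
t: 0.45
eef_pos: [178.7, 601.0, 301.9]
tcp_rot: [3.131, 0.001, 2.853]
ft_force: [0.2, 0.8, 0.8]
opening: 1.0
grip_force: 0.0
```

step_arm(moves=[{"tx":0,"ty":0,"tz":-40,"roll":0},{"tx":0,"ty":0,"tz":-80,"roll":0},{"tx":0,"ty":0,"tz":-120,"roll":0},{"tx":0,"ty":0,"tz":-160,"roll":0},{"tx":0,"ty":0,"tz":-200,"roll":0},{"tx":0,"ty":0,"tz":-240,"roll":0},{"tx":0,"ty":0,"tz":-280,"roll":0},{"tx":0,"ty":0,"tz":-320,"roll":0},{"tx":0,"ty":0,"tz":-360,"roll":0},{"tx":0,"ty":0,"tz":-400,"roll":0},{"tx":0,"ty":0,"tz":-440,"roll":0},{"tx":0,"ty":0,"tz":-480,"roll":0}])

```text
t: 1.45
eef_pos: [174.3, 585.6, 716.6]
tcp_rot: [3.138, -0.001, 2.853]
ft_force: [4.7, 14.4, 57.5]
opening: 0.998
grip_force: 0.0
```

Run:
```python
from cell import env
s=env.state();print(s['t'],s['eef_pos'],s['tcp_rot'],s['joints'])
```

```text
1.45 [174.26341202 585.64562377 716.59879085] [ 3.13758916e+00 -6.91748137e-04  2.85269232e+00] [ 1.17301695e+00  5.91053625e-01  4.68420521e-02  1.87538916e-03
  2.49979151e+00 -1.07373240e-01]
```

step_arm(moves=[{"tx":0,"ty":0,"tz":0,"roll":0},{"tx":0,"ty":0,"tz":0,"roll":0},{"tx":0,"ty":0,"tz":0,"roll":0},{"tx":0,"ty":0,"tz":0,"roll":0}])

```text
t: 1.78
eef_pos: [173.9, 585.0, 719.2]
tcp_rot: [3.128, 0.0, 2.853]
ft_force: [0.0, 0.2, -0.4]
opening: 1.001
grip_force: 0.0
```

Run:
```python
from cell import env
s=env.state();print(s['t'],s['eef_pos'],s['tcp_rot'],s['joints'],s['ft_force'])
```

```text
1.7833 [173.87773943 584.98889165 719.19667658] [3.12783365e+00 3.64803615e-04 2.85286857e+00] [ 1.17317923e+00  5.86528044e-01  4.74233583e-02  1.87732409e-03
  2.49392325e+00 -1.07390598e-01] [ 0.03995134  0.20926641 -0.3683095 ]
```

step_arm(moves=[{"tx":0,"ty":100,"tz":-150,"roll":0},{"tx":0,"ty":200,"tz":-200,"roll":0},{"tx":0,"ty":300,"tz":-200,"roll":0},{"tx":0,"ty":300,"tz":-200,"roll":0}])

```text
t: 2.12
eef_pos: [180.6, 607.7, 704.2]
tcp_rot: [3.111, 0.0, 2.853]
ft_force: [1.2, -0.7, -0.7]
opening: 1.004
grip_force: 0.0
```

```bash
cat > st.py <<'E'
from cell import env
import numpy as np
s=env.state();j=s['joints'];print(s['t'],s['eef_pos'].round(1),s['tcp_rot'].round(4),j.round(4),'sum',round(np.pi-j[1]-j[2]-j[4],4),s['ft_force'].round(1),s['opening'],s['grip_force'])
E
python3 st.py
```

```text
2.1167 [180.6 607.7 704.2] [3.1114e+00 1.0000e-04 2.8528e+00] [ 1.1764  0.6107  0.0484  0.0048  2.4525 -0.1019] sum 0.03 [ 1.2 -0.7 -0.7] 1.0041710530377492 0.0
```

step_arm(moves=[{"tx":0,"ty":0,"tz":40,"roll":0},{"tx":0,"ty":0,"tz":80,"roll":0},{"tx":0,"ty":0,"tz":100,"roll":0},{"tx":0,"ty":0,"tz":100,"roll":0},{"tx":0,"ty":0,"tz":100,"roll":0}])

```text
t: 2.53
eef_pos: [180.6, 608.6, 592.8]
tcp_rot: [3.135, -0.002, 2.853]
ft_force: [0.2, 1.5, -3.0]
opening: 0.999
grip_force: 0.0
```

```bash
python3 st.py
```

```text
2.5333 [180.6 608.6 592.8] [ 3.135e+00 -2.300e-03  2.853e+00] [ 1.177   0.4172  0.7253  0.0033  1.9928 -0.1038] sum 0.0063 [ 0.2  1.5 -3. ] 0.9988777519763317 0.0
```

step_arm(moves=[{"tx":0,"ty":-40,"tz":40,"roll":0},{"tx":0,"ty":-80,"tz":80,"roll":0},{"tx":0,"ty":-120,"tz":120,"roll":0},{"tx":0,"ty":-120,"tz":120,"roll":0},{"tx":0,"ty":-120,"tz":120,"roll":0}])

```text
t: 2.95
eef_pos: [147.6, 496.5, 480.5]
tcp_rot: [3.114, -0.0, 2.853]
ft_force: [-0.5, -0.6, -0.4]
opening: 0.999
grip_force: 0.0
```

```bash
python3 st.py
```

```text
2.95 [147.6 496.5 480.5] [ 3.1141e+00 -1.0000e-04  2.8529e+00] [ 1.1524  0.1602  1.3635  0.0037  1.5906 -0.1296] sum 0.0273 [-0.5 -0.6 -0.4] 0.9988465725251422 0.0
```

```bash
cat > go.py <<'E'
import sys
from h import *
from cell import env
# usage: go.py x y z azimuth_of_tool_y : shift in tool axes and roll (taking tool z as it is)
def plan(p,az):
    s=env.state();R=Ro.from_euler('xyz',s['tcp_rot']).as_matrix()
    d=R.T@(np.array(p)-s['eef_pos']);a=np.array([np.cos(az),np.sin(az),0]);v=R.T@a
    roll=np.arctan2(-v[0],v[1]);roll=(roll+np.pi/2)%np.pi-np.pi/2
    D=np.linalg.norm(d);print('shift',d.round(1),'roll',round(roll,3),'rows',int(max(D/41.7,abs(roll)/.125)+1),'tz axis',R[:,2].round(3),'ty',R[:,1].round(3))
if __name__=='__main__':plan([float(a) for a in sys.argv[1:4]],float(sys.argv[4]))
E
python3 - <<'E'
import numpy as np
from scipy.optimize import least_squares
D=[(.4916,1.5594,np.hypot(177.9,598.9),214,0.),(.5865,.0474,np.hypot(173.9,585),719.2,.0137),(.6107,.0484,np.hypot(180.6,607.7),704.2,.03),(.4172,.7253,np.hypot(180.6,608.6),592.8,.0063),(.1602,1.3635,np.hypot(147.6,496.5),480.5,.0273)]
f=lambda p:np.ravel([[p[0]+p[1]*np.sin(a)+p[2]*np.sin(a+b)+p[4]*np.sin(t)-r,p[3]+p[1]*np.cos(a)+p[2]*np.cos(a+b)-p[4]*np.cos(t)-z] for a,b,r,z,t in D])
r=least_squares(f,[50,450,450,300,300]);print(r.x,f(r.x).round(1),np.linalg.svd(r.jac)[1])
E
python3 go.py 480 120 450 -.12
```

```text
[ -40.35536713  657.37631683  423.11892441 1230.53170641 1406.88463867] [ 20.5  -6.3 -16.9  -7.    4.   -6.9 -15.1   7.6   7.6  12.6] [4.00281652 2.83186678 0.94925511 0.23787089 0.01793931]
shift [-425.9 -267.    23.1] roll 1.402 rows 13 tz axis [ 0.008  0.026 -1.   ] ty [0.285 0.958 0.028]
```

step_arm(moves=[{"tx":-426,"ty":-267,"tz":23,"roll":1.4},{"tx":-426,"ty":-267,"tz":23,"roll":1.4},{"tx":-426,"ty":-267,"tz":23,"roll":1.4},{"tx":-426,"ty":-267,"tz":23,"roll":1.4},{"tx":-426,"ty":-267,"tz":23,"roll":1.4},{"tx":-426,"ty":-267,"tz":23,"roll":1.4},{"tx":-426,"ty":-267,"tz":23,"roll":1.4},{"tx":-426,"ty":-267,"tz":23,"roll":1.4},{"tx":-426,"ty":-267,"tz":23,"roll":1.4},{"tx":-426,"ty":-267,"tz":23,"roll":1.4},{"tx":-426,"ty":-267,"tz":23,"roll":1.4},{"tx":-426,"ty":-267,"tz":23,"roll":1.4}])

```text
t: 3.95
eef_pos: [482.6, 122.3, 453.8]
tcp_rot: [3.132, -0.03, 1.445]
ft_force: [1.2, 0.8, 0.2]
opening: 1.003
grip_force: 0.0
```

```bash
python3 st.py; python3 go.py 461.4 -251.1 200 -.12
```

```text
3.95 [482.6 122.3 453.8] [ 3.1322 -0.0299  1.4452] [0.1006 0.1337 1.4605 0.027  1.5316 0.2254] sum 0.0159 [1.2 0.8 0.2] 1.0030647472795644 0.0
shift [-380.5   23.5  242.8] roll -0.006 rows 11 tz axis [ 0.013  0.028 -1.   ] ty [ 0.992 -0.126  0.009]
```

step_arm(moves=[{"tx":-380,"ty":23,"tz":243,"roll":0},{"tx":-380,"ty":23,"tz":243,"roll":0},{"tx":-380,"ty":23,"tz":243,"roll":0},{"tx":-380,"ty":23,"tz":243,"roll":0},{"tx":-380,"ty":23,"tz":243,"roll":0},{"tx":-380,"ty":23,"tz":243,"roll":0},{"tx":-380,"ty":23,"tz":243,"roll":0},{"tx":-380,"ty":23,"tz":243,"roll":0},{"tx":-380,"ty":23,"tz":243,"roll":0},{"tx":-380,"ty":23,"tz":243,"roll":0},{"tx":-380,"ty":23,"tz":243,"roll":0},{"tx":-380,"ty":23,"tz":243,"roll":0}])

```text
t: 4.95
eef_pos: [461.1, -255.6, 195.1]
tcp_rot: [3.137, -0.028, 1.45]
ft_force: [-0.1, 0.4, -0.6]
opening: 1.002
grip_force: 0.0
```

```bash
python3 - <<'E'
from h import *
from cell import optics
W=optics.read_camera("wrist");p=W["pixels"]
# expected block corners drawn for checking
B=np.array([[23,82.5,44],[23,-82.5,44],[-23,-82.5,44],[-23,82.5,44]])
P=(Ro.from_euler('z',-.12).as_matrix()@B.T).T+[461.4,-251.1,0]
im=p.copy();cv2.polylines(im,[proj(W,P).round().astype(int)],True,(0,255,0),1);cv2.imwrite("pics/w1.png",im)
V=W["view"];print((-V[:3,:3].T@V[:3,3]).round(1),W["mtx"][0,0])
E
python3 st.py; python3 go.py 461.4 -251.1 8 -.12
```

```text
[ 469.  -184.1  367.2] 318.9127744352381
5.0 [ 461.3 -253.6  196.6] [ 3.1363 -0.0284  1.4496] [-0.6424  0.3749  1.8175  0.0333  0.959  -0.5405] sum -0.0098 [0.7 0.8 0.3] 0.9987864970466204 0.0
shift [ -2.8  -1.2 188.6] roll -0.001 rows 5 tz axis [ 0.009  0.028 -1.   ] ty [ 0.993 -0.121  0.005]
```

View pics/w1.png

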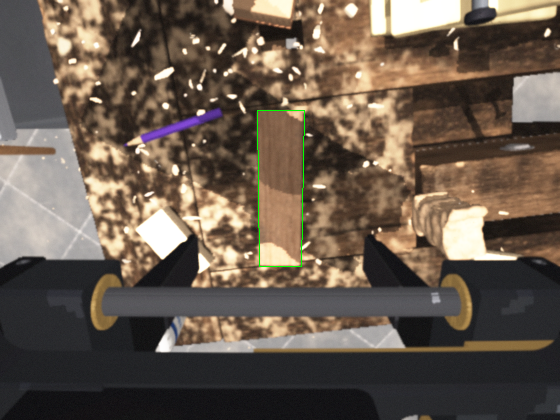

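The block outline I projected matches the wrist view (columns 258–304, rows 110–266). It's centred between the fingers, so I'm descending to grasp.

step_arm(moves=[{"tx":-3,"ty":-1,"tz":40,"roll":0},{"tx":-3,"ty":-1,"tz":80,"roll":0},{"tx":-3,"ty":-1,"tz":120,"roll":0},{"tx":-3,"ty":-1,"tz":150,"roll":0},{"tx":-3,"ty":-1,"tz":170,"roll":0},{"tx":-3,"ty":-1,"tz":182,"roll":0},{"tx":-3,"ty":-1,"tz":182,"roll":0},{"tx":-3,"ty":-1,"tz":182,"roll":0}])

```text
t: 5.67
eef_pos: [461.2, -247.9, 15.5]
tcp_rot: [3.135, -0.028, 1.454]
ft_force: [-0.4, 0.6, 0.4]
opening: 1.0
grip_force: 0.0
```

step_arm(moves=[{"tx":0,"ty":0,"tz":0,"roll":0},{"tx":0,"ty":0,"tz":0,"roll":0},{"tx":0,"ty":0,"tz":0,"roll":0},{"tx":0,"ty":0,"tz":0,"roll":0},{"tx":0,"ty":0,"tz":0,"roll":0},{"tx":0,"ty":0,"tz":0,"roll":0},{"tx":0,"ty":0,"tz":0,"roll":0},{"tx":0,"ty":0,"tz":0,"roll":0}], grip=35)

```text
t: 6.33
eef_pos: [459.0, -247.1, 15.1]
tcp_rot: [3.136, -0.028, 1.453]
ft_force: [1.2, -0.8, 0.8]
opening: 0.495
grip_force: 0.9
```

```bash
python3 st.py
```

```text
6.3333 [ 459.  -247.1   15.1] [ 3.136  -0.0284  1.4526] [-0.6351  0.6454  1.9793  0.0546  0.5267 -0.5642] sum -0.0099 [ 1.2 -0.8  0.8] 0.495052559503817 0.9303347021341324
```

step_arm(moves=[{"tx":0,"ty":0,"tz":0,"roll":0},{"tx":0,"ty":0,"tz":0,"roll":0},{"tx":0,"ty":0,"tz":0,"roll":0},{"tx":0,"ty":0,"tz":-20,"roll":0},{"tx":0,"ty":0,"tz":-60,"roll":0},{"tx":0,"ty":0,"tz":-100,"roll":0},{"tx":0,"ty":0,"tz":-100,"roll":0}])

```text
t: 6.92
eef_pos: [459.6, -251.1, 120.5]
tcp_rot: [3.13, -0.025, 1.453]
ft_force: [0.7, -0.2, -2.3]
opening: 0.484
grip_force: 30.0
```

```bash
python3 st.py;  python3 go.py 500 -40 520 -.02
```

```text
6.9167 [ 459.6 -251.1  120.5] [ 3.13   -0.0248  1.4531] [-0.6404  0.4718  1.9079  0.0393  0.7646 -0.551 ] sum -0.0027 [ 0.7 -0.2 -2.3] 0.48377036729784656 29.977000951766968
shift [ 224.2   19.9 -393.9] roll -0.098 rows 11 tz axis [ 0.014  0.023 -1.   ] ty [ 0.993 -0.118  0.012]
```

step_arm(moves=[{"tx":20,"ty":2,"tz":-36,"roll":-0.02},{"tx":40,"ty":4,"tz":-72,"roll":-0.04},{"tx":60,"ty":6,"tz":-108,"roll":-0.06},{"tx":80,"ty":8,"tz":-144,"roll":-0.08},{"tx":100,"ty":10,"tz":-180,"roll":-0.1},{"tx":120,"ty":12,"tz":-216,"roll":-0.1},{"tx":140,"ty":14,"tz":-252,"roll":-0.1},{"tx":160,"ty":16,"tz":-288,"roll":-0.1},{"tx":180,"ty":18,"tz":-324,"roll":-0.1},{"tx":200,"ty":19,"tz":-360,"roll":-0.1},{"tx":224,"ty":20,"tz":-394,"roll":-0.1},{"tx":224,"ty":20,"tz":-394,"roll":-0.1}])

```text
t: 7.92
eef_pos: [501.6, -38.1, 520.6]
tcp_rot: [3.126, -0.027, 1.556]
ft_force: [0.4, -0.4, -2.6]
opening: 0.481
grip_force: 30.0
```

```bash
python3 st.py;  python3 go.py 800 -62 520 -.02
```

```text
7.9167 [501.6 -38.1 520.6] [ 3.1261 -0.0275  1.5555] [-0.2236  0.1401  1.2908  0.0304  1.7011 -0.204 ] sum 0.0096 [ 0.4 -0.4 -2.6] 0.4812954308859657 29.97756153345108
shift [-19.4 298.7   4.7] roll 0.005 rows 8 tz axis [ 0.016  0.027 -1.   ] ty [ 1.    -0.016  0.016]
```

step_arm(moves=[{"tx":4,"ty":40,"tz":0,"roll":0},{"tx":8,"ty":80,"tz":0,"roll":0},{"tx":12,"ty":120,"tz":0,"roll":0},{"tx":16,"ty":160,"tz":0,"roll":0},{"tx":20,"ty":200,"tz":0,"roll":0},{"tx":26,"ty":240,"tz":0,"roll":0},{"tx":32,"ty":280,"tz":0,"roll":0},{"tx":38,"ty":320,"tz":0,"roll":0},{"tx":40,"ty":350,"tz":0,"roll":0},{"tx":40,"ty":350,"tz":0,"roll":0}])

```text
t: 8.75
eef_pos: [826.5, -6.9, 494.0]
tcp_rot: [3.124, -0.029, 1.552]
ft_force: [-2.4, -0.3, 0.9]
opening: 0.478
grip_force: 30.0
```

```bash
python3 st.py
```

```text
8.75 [826.5  -6.9 494. ] [ 3.124  -0.0291  1.5524] [-0.0982  0.901   0.0471  0.0371  2.1779 -0.0582] sum 0.0156 [-2.4 -0.3  0.9] 0.47825016391833364 29.97637689113617
```

step_arm(moves=[{"tx":0,"ty":200,"tz":-120,"roll":0}])

```text
t: 8.83
eef_pos: [833.7, -7.1, 489.0]
tcp_rot: [3.109, -0.03, 1.553]
ft_force: [0.9, -0.2, -6.6]
opening: 0.482
grip_force: 30.0
```

step_arm(moves=[{"tx":0,"ty":200,"tz":-120,"roll":0}])

```text
t: 8.92
eef_pos: [837.0, -8.4, 498.7]
tcp_rot: [3.074, -0.03, 1.553]
ft_force: [-1.1, 0.3, -1.9]
opening: 0.484
grip_force: 30.0
```

step_arm(moves=[{"tx":0,"ty":200,"tz":-120,"roll":0}])

```text
t: 9.0
eef_pos: [839.9, -9.3, 507.1]
tcp_rot: [3.043, -0.029, 1.553]
ft_force: [-0.3, -0.4, -2.5]
opening: 0.48
grip_force: 30.0
```

step_arm(moves=[{"tx":0,"ty":200,"tz":-120,"roll":0},{"tx":0,"ty":200,"tz":-120,"roll":0}])

```text
t: 9.17
eef_pos: [843.3, -10.3, 514.1]
tcp_rot: [3.015, -0.03, 1.553]
ft_force: [-0.3, -0.5, -3.2]
opening: 0.477
grip_force: 30.0
```

```bash
python3 st.py;  python3 go.py 800 -62 520 -.02
```

```text
9.1667 [843.3 -10.3 514.1] [ 3.0146 -0.0296  1.5529] [-0.1034  0.8788  0.0475  0.0461  2.0908 -0.0582] sum 0.1246 [-0.3 -0.5 -3.2] 0.47701003975507855 29.97692584991455
shift [-52.2 -41.1 -12.8] roll 0.002 rows 2 tz axis [ 0.127  0.027 -0.992] ty [ 0.992 -0.022  0.127]
```

step_arm(moves=[{"tx":-35,"ty":-5,"tz":0,"roll":0},{"tx":-70,"ty":-10,"tz":0,"roll":0},{"tx":-90,"ty":-15,"tz":0,"roll":0}])

```text
t: 9.42
eef_pos: [826.4, -102.7, 507.1]
tcp_rot: [3.02, -0.029, 1.551]
ft_force: [0.3, -0.2, -3.2]
opening: 0.481
grip_force: 30.0
```

step_arm(moves=[{"tx":0,"ty":200,"tz":-100,"roll":0}])

```text
t: 9.5
eef_pos: [835.8, -103.5, 508.0]
tcp_rot: [3.023, -0.031, 1.547]
ft_force: [3.8, -0.6, -5.8]
opening: 0.487
grip_force: 30.0
```

step_arm(moves=[{"tx":0,"ty":200,"tz":-100,"roll":0}])

```text
t: 9.58
eef_pos: [845.4, -98.2, 513.1]
tcp_rot: [2.988, -0.028, 1.55]
ft_force: [-2.4, 1.2, -1.9]
opening: 0.484
grip_force: 30.0
```

step_arm(moves=[{"tx":0,"ty":200,"tz":-100,"roll":0}])

```text
t: 9.67
eef_pos: [851.8, -93.7, 517.2]
tcp_rot: [2.958, -0.025, 1.552]
ft_force: [0.8, 0.6, -3.1]
opening: 0.484
grip_force: 30.0
```

step_arm(moves=[{"tx":0,"ty":200,"tz":-100,"roll":0}])

```text
t: 9.75
eef_pos: [856.2, -90.3, 523.0]
tcp_rot: [2.932, -0.023, 1.553]
ft_force: [0.2, 1.1, -2.5]
opening: 0.483
grip_force: 30.0
```

```bash
python3 st.py;  python3 go.py 800 -62 520 -.02
```

```text
9.75 [856.2 -90.3 523. ] [ 2.9316 -0.0227  1.553 ] [-0.2006  0.8721  0.0478  0.0663  2.0182 -0.1456] sum 0.2035 [ 0.2  1.1 -2.5] 0.4828593542315241 29.97693032026291
shift [ 27.2 -56.2  -8.3] roll 0.002 rows 2 tz axis [ 0.209  0.018 -0.978] ty [ 0.978 -0.022  0.208]
```

step_arm(moves=[{"tx":-60,"ty":200,"tz":-80,"roll":0}])

```text
t: 9.83
eef_pos: [861.0, -96.8, 525.6]
tcp_rot: [2.907, -0.021, 1.555]
ft_force: [-0.7, 0.0, -2.4]
opening: 0.481
grip_force: 30.0
```

step_arm(moves=[{"tx":-60,"ty":200,"tz":-80,"roll":0}])

```text
t: 9.92
eef_pos: [865.9, -107.3, 526.2]
tcp_rot: [2.886, -0.018, 1.553]
ft_force: [0.3, 0.3, -3.5]
opening: 0.48
grip_force: 30.0
```

step_arm(moves=[{"tx":-60,"ty":200,"tz":-80,"roll":0}])

```text
t: 10.0
eef_pos: [870.3, -116.8, 527.5]
tcp_rot: [2.865, -0.016, 1.551]
ft_force: [0.1, 0.3, -2.4]
opening: 0.484
grip_force: 30.0
```

step_arm(moves=[{"tx":-60,"ty":200,"tz":-60,"roll":0}])

```text
t: 10.08
eef_pos: [876.1, -125.6, 528.0]
tcp_rot: [2.842, -0.014, 1.55]
ft_force: [-0.6, -0.2, -2.0]
opening: 0.481
grip_force: 30.0
```

step_arm(moves=[{"tx":-60,"ty":200,"tz":-60,"roll":0}])

```text
t: 10.17
eef_pos: [881.7, -133.8, 528.2]
tcp_rot: [2.82, -0.012, 1.548]
ft_force: [0.5, -0.9, -3.0]
opening: 0.485
grip_force: 30.0
```

step_arm(moves=[{"tx":-60,"ty":200,"tz":-60,"roll":0}])

```text
t: 10.25
eef_pos: [886.8, -141.5, 529.6]
tcp_rot: [2.797, -0.009, 1.547]
ft_force: [0.7, -0.2, -3.1]
opening: 0.484
grip_force: 30.0
```

```bash
python3 st.py;  python3 go.py 800 -62 520 -.02
```

```text
10.25 [ 886.8 -141.5  529.6] [ 2.7973 -0.0094  1.5472] [-0.2581  0.8759  0.0487  0.0916  1.8822 -0.1901] sum 0.3349 [ 0.7 -0.2 -3.1] 0.48393492879070454 29.97698575258255
shift [ 77.3 -86.9 -20.1] roll -0.004 rows 3 tz axis [ 0.338  0.001 -0.941] ty [ 0.941 -0.025  0.338]
```

step_arm(moves=[{"tx":0,"ty":200,"tz":-60,"roll":0}])

```text
t: 10.33
eef_pos: [892.3, -139.5, 532.8]
tcp_rot: [2.774, -0.007, 1.544]
ft_force: [0.1, -0.3, -3.3]
opening: 0.483
grip_force: 30.0
```

step_arm(moves=[{"tx":0,"ty":200,"tz":-50,"roll":0}])

```text
t: 10.42
eef_pos: [898.7, -133.4, 537.0]
tcp_rot: [2.749, -0.004, 1.545]
ft_force: [0.8, 0.1, -2.7]
opening: 0.482
grip_force: 30.0
```

step_arm(moves=[{"tx":0,"ty":200,"tz":-50,"roll":0}])

```text
t: 10.5
eef_pos: [904.7, -128.5, 540.9]
tcp_rot: [2.725, -0.002, 1.545]
ft_force: [0.2, 1.1, -3.6]
opening: 0.485
grip_force: 30.0
```

step_arm(moves=[{"tx":0,"ty":200,"tz":-40,"roll":0}])

```text
t: 10.58
eef_pos: [910.9, -124.6, 544.6]
tcp_rot: [2.7, 0.0, 1.545]
ft_force: [-0.3, 0.2, -2.4]
opening: 0.485
grip_force: 30.0
```

step_arm(moves=[{"tx":0,"ty":0,"tz":0,"roll":0},{"tx":0,"ty":0,"tz":0,"roll":0}])

```text
t: 10.75
eef_pos: [910.4, -124.8, 544.0]
tcp_rot: [2.703, 0.0, 1.545]
ft_force: [-0.0, -0.2, -3.6]
opening: 0.482
grip_force: 30.0
```

```bash
python3 st.py;  python3 go.py 800 -62 520 -.02
```

```text
10.75 [ 910.4 -124.8  544. ] [2.7027e+00 3.0000e-04 1.5451e+00] [-0.234   0.8704  0.0484  0.0899  1.7914 -0.1694] sum 0.4315 [-0.  -0.2 -3.6] 0.4822540485869892 29.97773051261902
shift [  59.9 -111.6  -25.9] roll -0.006 rows 4 tz axis [ 0.425 -0.011 -0.905] ty [ 0.905 -0.023  0.425]
```

Two more pushes, then come back in front of the bar.

step_arm(moves=[{"tx":0,"ty":200,"tz":-40,"roll":0}])

```text
t: 10.83
eef_pos: [916.1, -123.0, 547.2]
tcp_rot: [2.68, 0.003, 1.542]
ft_force: [-0.2, -0.3, -3.7]
opening: 0.484
grip_force: 30.0
```

step_arm(moves=[{"tx":0,"ty":200,"tz":-40,"roll":0}])

```text
t: 10.92
eef_pos: [922.0, -119.4, 552.2]
tcp_rot: [2.653, 0.005, 1.541]
ft_force: [1.1, 0.4, -3.6]
opening: 0.482
grip_force: 30.0
```

step_arm(moves=[{"tx":0,"ty":-40,"tz":10,"roll":0},{"tx":0,"ty":-80,"tz":20,"roll":0},{"tx":0,"ty":-120,"tz":30,"roll":0},{"tx":0,"ty":-120,"tz":30,"roll":0},{"tx":0,"ty":-120,"tz":30,"roll":0}])

```text
t: 11.33
eef_pos: [839.9, -117.5, 479.0]
tcp_rot: [2.651, 0.005, 1.542]
ft_force: [0.6, -0.3, -2.2]
opening: 0.484
grip_force: 30.0
```

```bash
python3 st.py
cat > dk.py <<'E'
from h import *
P=np.array([675.5,92.4,95.1]);R=RD(-.0197)
w=lambda x,y,z:P+R@[x,y,z]
dk=lambda p:R.T@(np.array(p)-P)
E
cat > rel.py <<'E'
from dk import *
from cell import env,optics
s=env.state();Rt=Ro.from_euler('xyz',s['tcp_rot']).as_matrix()
print('tcp deck',dk(s['eef_pos']).round(1),'tool in deck\n',(R.T@Rt).round(3),'F deck',(R.T@s['ft_force']).round(1))
E
python3 rel.py
python3 - <<'E'
from dk import *
for p in((-30,-60,18),(-30,-60,150),(-30,-60,300)):print(w(*p).round(1))
E
```

```text
11.3333 [ 839.9 -117.5  479. ] [2.6512 0.0049 1.5419] [-0.2484  0.5466  0.8693  0.104   1.2461 -0.2299] sum 0.4796 [ 0.6 -0.3 -2.2] 0.48391012075748696 29.977015256881714
tcp deck [ 329.  -206.6  259.9] tool in deck
 [[ 0.006  1.     0.002]
 [ 1.    -0.006 -0.009]
 [-0.009  0.002 -1.   ]] F deck [-0.5 -0.2 -2.3]
[639.4  33.1  96.9]
[577.4  34.3 213.5]
[507.   35.7 345.9]
```

step_arm(moves=[{"tx":16,"ty":-27,"tz":-25,"roll":0},{"tx":32,"ty":-54,"tz":-50,"roll":0},{"tx":48,"ty":-81,"tz":-75,"roll":0},{"tx":64,"ty":-108,"tz":-100,"roll":0},{"tx":80,"ty":-135,"tz":-125,"roll":0},{"tx":106,"ty":-179,"tz":-160,"roll":0},{"tx":116,"ty":-214,"tz":-160,"roll":0},{"tx":126,"ty":-250,"tz":-156,"roll":0},{"tx":136,"ty":-286,"tz":-152,"roll":0},{"tx":150,"ty":-322,"tz":-150,"roll":0},{"tx":164,"ty":-358,"tz":-146,"roll":0},{"tx":176,"ty":-389,"tz":-140,"roll":0}])

```text
t: 12.33
eef_pos: [434.4, 70.3, 419.6]
tcp_rot: [2.651, 0.004, 1.542]
ft_force: [0.6, 0.5, -2.2]
opening: 0.486
grip_force: 30.0
```

step_arm(moves=[{"tx":0,"ty":0,"tz":30,"roll":0},{"tx":0,"ty":0,"tz":60,"roll":0},{"tx":0,"ty":0,"tz":60,"roll":0},{"tx":0,"ty":0,"tz":60,"roll":0}])

```text
t: 12.67
eef_pos: [464.8, 68.7, 366.6]
tcp_rot: [2.655, 0.004, 1.542]
ft_force: [-0.4, 0.3, -2.3]
opening: 0.48
grip_force: 30.0
```

```bash
python3 st.py; python3 rel.py
python3 - <<'E'
from dk import *
from cell import optics
W=optics.read_camera("wrist");im=W["pixels"].copy()
np.savez("w2.npz",p=im,mtx=W["mtx"],dist=W["dist"],view=W["view"])
for a in((-60,-100,16),(-60,3,16),(-100,210,0),(-100,-210,0),(5,-165,36),(-65,-165,36)):
    u=proj(W,w(*a))[0];print(a,u.round(1));cv2.drawMarker(im,tuple(u.round().astype(int).tolist()),(0,255,0),0,9)
im=cv2.resize(im,(784,588));cv2.imwrite("pics/w2.png",im)
E
```

```text
12.6667 [464.8  68.7 366.6] [2.6548 0.0042 1.5421] [ 0.022  -0.0595  1.9647 -0.0402  0.7507  0.0723] sum 0.4857 [-0.4  0.3 -2.3] 0.4800814711558193 29.977625906467438
tcp deck [-58.2 -27.9 338.4] tool in deck
 [[ 0.006  1.    -0.002]
 [ 1.    -0.006 -0.008]
 [-0.008 -0.002 -1.   ]] F deck [-1.4  0.3 -1.8]
(-60, -100, 16) [280.6 210.3]
(-60, 3, 16) [280.3 145.6]
(-100, 210, 0) [251.   -4.2]
(-100, -210, 0) [258.2 267.5]
(5, -165, 36) [321.2 252.4]
(-65, -165, 36) [277.7 252.5]
```

View pics/w2.png

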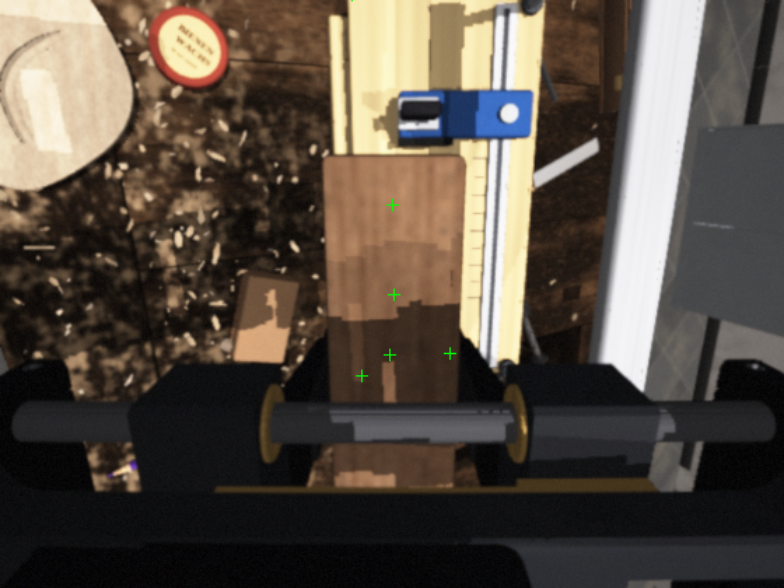

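Run:
```python
from dk import *
from cell import optics
def dplane(d,uv,z):
    q=cv2.undistortPoints(np.array([[uv]],float),d["mtx"],np.array(d["dist"],float))[0,0]
    V=d["view"];r=R.T@(V[:3,:3].T@[*q,1]);c=dk(-V[:3,:3].T@V[:3,3]);return (c+r*(z-c[2])/r[2]).round(1)
T=optics.read_camera("top");fT=lambda u,v:(115+(u+.5)/3.6-.5,120+(v+.5)/3.6-.5)
print('stop face edge',dplane(T,fT(651,262),36),'stop back',dplane(T,fT(677,262),36),'pad face',dplane(T,fT(627,254),30))
W=dict(np.load("w2.npz"))
s=1/1.4
print('body R',dplane(W,(532*s,115*s),34),'jaw L',dplane(W,(398*s,145*s),40),'jaw face',dplane(W,(425*s,147*s),40), 'body row',dplane(W,(490*s,136*s),34),dplane(W,(490*s,91*s),34),'knob',dplane(W,(510*s,113*s),36),'fin',dplane(W,(420*s,107*s),91))
b=T["pixels"][185:197,285:305].astype(int);np.set_printoptions(linewidth=250);print(b.sum(2)//3)
```

```text
stop face edge [ -34.1 -166.    36. ] stop back [ -33.1 -185.4   36. ] pad face [ -31.  -147.9   30. ]
body R [79.8 91.9 34. ] jaw L [-53.9  63.5  40. ] jaw face [-26.9  61.5  40. ] body row [38.9 72.  34. ] [ 36.7 114.2  34. ] knob [57.2 93.6 36. ] fin [-35.   93.7  91. ]
[[214 215 216 216 216 217 218 219 219 219 220 220 221 221 221 221 221 221 220 221]
 [200 203 204 202 200 202 202 202 200 201 203 204 205 206 210 211 210 210 209 210]
 [189 191 190 186 183 185 186 177 164 160 161 167 170 175 180 185 184 183 182 179]
 [190 191 188 183 180 185 186 168 136 119 123 130 136 140 147 151 149 148 142 135]
 [195 194 191 184 181 188 188 169 132 111 111 119 126 129 132 133 133 130 125 119]
 [198 198 195 186 181 186 185 166 137 117 116 120 125 129 132 132 132 131 130 125]
 [200 199 196 186 177 179 178 166 152 136 122 122 127 131 134 133 132 133 140 143]
 [201 201 198 187 175 172 173 174 174 158 132 121 130 134 135 134 133 144 165 180]
 [206 204 200 191 181 177 177 183 184 166 136 124 131 135 135 133 134 152 184 206]
 [213 211 208 203 199 197 194 192 187 163 134 126 133 135 133 132 135 158 190 212]
 [217 217 215 215 214 213 208 200 188 162 133 127 136 142 142 137 136 160 192 213]
 [218 219 219 218 219 218 214 204 188 159 132 131 146 161 165 154 145 165 196 214]]
```

step_arm(moves=[{"tx":-4,"ty":0,"tz":40,"roll":0},{"tx":-8,"ty":0,"tz":80,"roll":0},{"tx":-12,"ty":0,"tz":120,"roll":0},{"tx":-12,"ty":0,"tz":160,"roll":0},{"tx":-12,"ty":0,"tz":200,"roll":0},{"tx":-12,"ty":0,"tz":230,"roll":0},{"tx":-12,"ty":0,"tz":250,"roll":0},{"tx":-12,"ty":0,"tz":270,"roll":0},{"tx":-12,"ty":0,"tz":280,"roll":0},{"tx":-12,"ty":0,"tz":280,"roll":0}])

```text
t: 13.6
eef_pos: [596.4, 51.5, 118.7]
tcp_rot: [2.655, 0.004, 1.542]
ft_force: [-1.2, -0.1, -3.1]
opening: 0.48
grip_force: 30.0
```

```bash
python3 st.py; python3 rel.py
python3 - <<'E'
from cell import optics
import cv2,numpy as np
s=optics.read_camera("side")["pixels"][90:310,200:380];t=optics.read_camera("top")["pixels"][110:240,110:340]
a=cv2.resize(s,None,fx=2.2,fy=2.2,interpolation=2);b=cv2.resize(t,None,fx=1.7,fy=1.7,interpolation=2)
o=np.zeros((484,800,3),np.uint8);o[:,:a.shape[1]]=a;o[:b.shape[0],400:400+b.shape[1]]=b;cv2.imwrite("pics/s3.png",o)
E
```

```text
13.6 [596.4  51.5 118.7] [2.6547 0.0044 1.5416] [-0.0206  0.4709  2.0561 -0.0618  0.128   0.0668] sum 0.4866 [-1.2 -0.1 -3.1] 0.47996806944081133 29.977630376815796
tcp deck [-58.  -42.5  57.6] tool in deck
 [[ 0.006  1.    -0.002]
 [ 1.    -0.006 -0.008]
 [-0.008 -0.002 -1.   ]] F deck [-2.5 -0.1 -2.2]
```

View pics/s3.png

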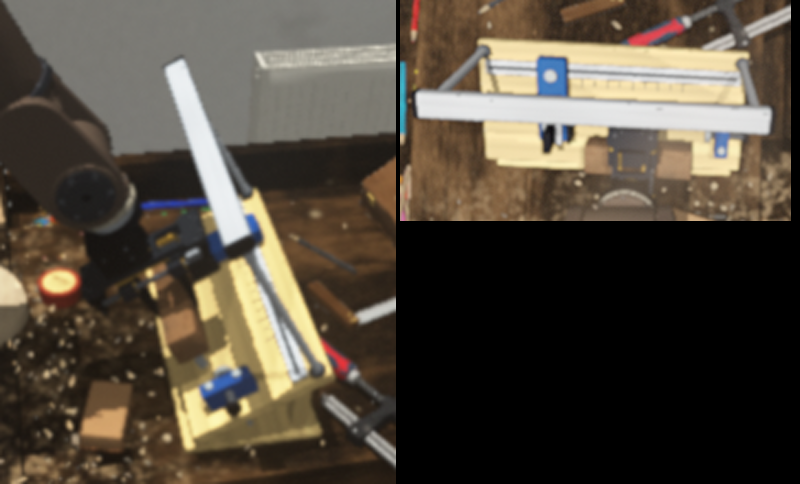

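Side view: the block is held square over the deck at (180,315), with the gripper body under the bar and clear of it. Top view: the carriage is at (550,75) and the stop at (720,145). Next I move up the slope.

step_arm(moves=[{"tx":0,"ty":10,"tz":0,"roll":0},{"tx":0,"ty":20,"tz":0,"roll":0},{"tx":0,"ty":30,"tz":8,"roll":0},{"tx":0,"ty":38,"tz":16,"roll":0},{"tx":0,"ty":38,"tz":20,"roll":0}])

```text
t: 14.12
eef_pos: [641.0, 50.3, 121.0]
tcp_rot: [2.65, 0.004, 1.542]
ft_force: [-0.6, 0.7, -3.4]
opening: 0.483
grip_force: 30.0
```

```bash
python3 st.py; python3 rel.py
```

```text
14.1167 [641.   50.3 121. ] [2.6503 0.0043 1.5419] [-0.0212  0.5124  1.9523 -0.0404  0.1858  0.0445] sum 0.4911 [-0.6  0.7 -3.4] 0.48286308259945415 29.977656304836273
tcp deck [-17.5 -42.8  38.7] tool in deck
 [[ 0.006  1.     0.003]
 [ 1.    -0.006 -0.008]
 [-0.008  0.003 -1.   ]] F deck [-2.2  0.7 -2.7]
```

step_arm(moves=[{"tx":0,"ty":0,"tz":6,"roll":0},{"tx":0,"ty":0,"tz":12,"roll":0},{"tx":0,"ty":0,"tz":15,"roll":0},{"tx":0,"ty":0,"tz":18,"roll":0},{"tx":0,"ty":0,"tz":18,"roll":0}])

```text
t: 14.53
eef_pos: [646.7, 50.1, 102.9]
tcp_rot: [2.655, 0.004, 1.542]
ft_force: [-0.1, 0.3, -3.7]
opening: 0.481
grip_force: 30.0
```

step_arm(moves=[{"tx":0,"ty":0,"tz":2,"roll":0},{"tx":0,"ty":0,"tz":2,"roll":0}])

```text
t: 14.7
eef_pos: [647.8, 50.1, 101.8]
tcp_rot: [2.654, 0.004, 1.542]
ft_force: [-0.7, 0.7, -3.0]
opening: 0.483
grip_force: 30.0
```

```bash
python3 st.py; python3 rel.py
```

```text
14.7 [647.8  50.1 101.8] [2.6541 0.0044 1.542 ] [-0.0213  0.551   1.9472 -0.0473  0.1561  0.0513] sum 0.4873 [-0.7  0.7 -3. ] 0.48329114718843275 29.97768223285675
tcp deck [-20.5 -42.8  18.5] tool in deck
 [[ 0.006  1.    -0.001]
 [ 1.    -0.006 -0.008]
 [-0.008 -0.001 -1.   ]] F deck [-2.   0.6 -2.3]
```

step_arm(moves=[{"tx":0,"ty":0,"tz":1.5,"roll":0},{"tx":0,"ty":0,"tz":1.5,"roll":0}])

```text
t: 14.87
eef_pos: [648.6, 50.1, 100.6]
tcp_rot: [2.654, 0.004, 1.542]
ft_force: [-0.1, 0.4, -3.7]
opening: 0.481
grip_force: 30.0
```

step_arm(moves=[{"tx":0,"ty":0,"tz":1.5,"roll":0},{"tx":0,"ty":0,"tz":1.5,"roll":0}])

```text
t: 15.03
eef_pos: [649.3, 50.0, 99.4]
tcp_rot: [2.654, 0.004, 1.542]
ft_force: [-2.6, -0.6, 0.6]
opening: 0.479
grip_force: 30.0
```

```bash
python3 st.py; python3 rel.py
```

```text
15.0333 [649.3  50.   99.4] [2.6537 0.0044 1.542 ] [-0.0215  0.5563  1.9455 -0.0485  0.1521  0.0524] sum 0.4877 [-2.6 -0.6  0.6] 0.4785434199091483 29.99791145324707
tcp deck [-20.3 -42.9  15.7] tool in deck
 [[ 0.006  1.    -0.001]
 [ 1.    -0.006 -0.008]
 [-0.008 -0.001 -1.   ]] F deck [-2.  -0.6  1.8]
```

step_arm(moves=[{"tx":0,"ty":-2,"tz":0,"roll":0},{"tx":0,"ty":-4,"tz":0,"roll":0},{"tx":0,"ty":-5,"tz":0,"roll":0}])

```text
t: 15.28
eef_pos: [644.8, 50.2, 97.0]
tcp_rot: [2.653, 0.004, 1.542]
ft_force: [0.4, -0.3, -0.5]
opening: 0.481
grip_force: 30.0
```

step_arm(moves=[{"tx":0,"ty":-2,"tz":0,"roll":0},{"tx":0,"ty":-2,"tz":0,"roll":0}])

```text
t: 15.45
eef_pos: [642.8, 50.2, 96.0]
tcp_rot: [2.654, 0.004, 1.542]
ft_force: [-0.7, -0.7, -0.4]
opening: 0.485
grip_force: 30.0
```

step_arm(moves=[{"tx":0,"ty":-2,"tz":0,"roll":0},{"tx":0,"ty":-2,"tz":0,"roll":0}])

```text
t: 15.62
eef_pos: [641.1, 50.3, 95.0]
tcp_rot: [2.654, 0.004, 1.542]
ft_force: [-1.3, 0.7, 0.1]
opening: 0.48
grip_force: 30.0
```

```bash
python3 st.py; python3 rel.py
```

```text
15.6167 [641.1  50.3  95. ] [2.6539 0.0043 1.542 ] [-0.0212  0.5558  1.968  -0.0567  0.1304  0.0609] sum 0.4874 [-1.3  0.7  0.1] 0.47985334547690384 29.9983549118042
tcp deck [-29.6 -42.8  15.7] tool in deck
 [[ 0.006  1.    -0.001]
 [ 1.    -0.006 -0.008]
 [-0.008 -0.001 -1.   ]] F deck [-1.1  0.7  0.6]
```

step_arm(moves=[{"tx":0,"ty":-1.5,"tz":0,"roll":0},{"tx":0,"ty":-1.5,"tz":0,"roll":0}])

```text
t: 15.78
eef_pos: [639.9, 50.3, 94.4]
tcp_rot: [2.654, 0.004, 1.542]
ft_force: [-0.6, 0.1, 1.5]
opening: 0.481
grip_force: 30.0
```

step_arm(moves=[{"tx":0,"ty":-1.5,"tz":0,"roll":0},{"tx":0,"ty":-1.5,"tz":0,"roll":0}])

```text
t: 15.95
eef_pos: [638.6, 50.3, 93.6]
tcp_rot: [2.654, 0.004, 1.542]
ft_force: [-1.2, 0.0, 1.9]
opening: 0.481
grip_force: 30.0
```

```bash
python3 st.py; python3 rel.py
```

```text
15.95 [638.6  50.3  93.6] [2.6539 0.0043 1.542 ] [-0.0213  0.5557  1.9751 -0.06    0.1234  0.0643] sum 0.4874 [-1.2  0.   1.9] 0.4810925296793245 29.99954402446747
tcp deck [-32.6 -42.8  15.7] tool in deck
 [[ 0.006  1.    -0.001]
 [ 1.    -0.006 -0.008]
 [-0.008 -0.001 -1.   ]] F deck [-0.2  0.   2.3]
```

step_arm(moves=[{"tx":0,"ty":-1.5,"tz":0,"roll":0},{"tx":0,"ty":-1.5,"tz":0,"roll":0}])

```text
t: 16.12
eef_pos: [638.0, 50.4, 93.4]
tcp_rot: [2.652, 0.005, 1.543]
ft_force: [3.1, -0.2, 1.6]
opening: 0.483
grip_force: 30.0
```

step_arm(moves=[{"tx":0,"ty":-1.5,"tz":0,"roll":0},{"tx":0,"ty":-1.5,"tz":0,"roll":0}])

```text
t: 16.28
eef_pos: [637.7, 50.5, 93.3]
tcp_rot: [2.65, 0.005, 1.543]
ft_force: [7.3, 0.2, 1.8]
opening: 0.482
grip_force: 30.0
```

```bash
python3 st.py; python3 rel.py
```

```text
16.2833 [637.7  50.5  93.3] [2.6496 0.005  1.5434] [-0.0211  0.5554  1.9803 -0.0646  0.1141  0.0673] sum 0.4918 [7.3 0.2 1.8] 0.48217409246219517 30.019397735595703
tcp deck [-33.5 -42.7  15.8] tool in deck
 [[ 0.004  1.     0.003]
 [ 1.    -0.004 -0.008]
 [-0.008  0.003 -1.   ]] F deck [ 7.3  0.3 -1.8]
```

step_arm(moves=[{"tx":0,"ty":1,"tz":0,"roll":0},{"tx":0,"ty":2,"tz":0,"roll":0},{"tx":0,"ty":2,"tz":0,"roll":0},{"tx":0,"ty":2,"tz":0,"roll":0},{"tx":0,"ty":2,"tz":0,"roll":0}], grip=66)

```text
t: 16.7
eef_pos: [637.4, 50.3, 92.9]
tcp_rot: [2.655, 0.004, 1.542]
ft_force: [-0.6, 0.1, 0.5]
opening: 0.689
grip_force: 0.0
```

```bash
python3 st.py; python3 rel.py
```

```text
16.7 [637.4  50.3  92.9] [2.6548 0.0044 1.5419] [-0.0213  0.5559  1.9776 -0.0612  0.1216  0.0654] sum 0.4865 [-0.6  0.1  0.5] 0.688882067581579 0.0
tcp deck [-33.9 -42.8  15.5] tool in deck
 [[ 0.006  1.    -0.002]
 [ 1.    -0.006 -0.008]
 [-0.008 -0.002 -1.   ]] F deck [-0.3  0.   0.8]
```

step_arm(moves=[{"tx":0,"ty":0,"tz":-20,"roll":0},{"tx":0,"ty":0,"tz":-50,"roll":0},{"tx":0,"ty":0,"tz":-85,"roll":0},{"tx":0,"ty":0,"tz":-120,"roll":0},{"tx":0,"ty":0,"tz":-120,"roll":0}])

```text
t: 17.12
eef_pos: [580.9, 52.7, 204.4]
tcp_rot: [2.648, 0.004, 1.542]
ft_force: [1.6, -0.0, 2.4]
opening: 0.691
grip_force: 0.0
```

step_arm(moves=[{"tx":12,"ty":0,"tz":0,"roll":-0.12},{"tx":24,"ty":0,"tz":0,"roll":-0.24},{"tx":36,"ty":0,"tz":0,"roll":-0.36},{"tx":48,"ty":0,"tz":0,"roll":-0.48},{"tx":60,"ty":0,"tz":0,"roll":-0.6},{"tx":72,"ty":0,"tz":0,"roll":-0.72},{"tx":80,"ty":0,"tz":0,"roll":-0.84},{"tx":88,"ty":0,"tz":0,"roll":-0.96},{"tx":96,"ty":0,"tz":0,"roll":-1.08},{"tx":104,"ty":0,"tz":0,"roll":-1.2},{"tx":112,"ty":0,"tz":0,"roll":-1.32},{"tx":120,"ty":0,"tz":0,"roll":-1.44}])

```text
t: 18.12
eef_pos: [585.0, 172.8, 197.9]
tcp_rot: [3.081, 0.483, 2.974]
ft_force: [-0.6, -0.1, -1.0]
opening: 0.695
grip_force: 0.0
```

step_arm(moves=[{"tx":0,"ty":0,"tz":0,"roll":-0.12},{"tx":0,"ty":0,"tz":0,"roll":-0.13},{"tx":0,"ty":0,"tz":0,"roll":-0.13}])

```text
t: 18.37
eef_pos: [584.9, 172.4, 198.1]
tcp_rot: [-3.138, 0.487, 3.111]
ft_force: [-0.2, -0.4, 0.6]
opening: 0.695
grip_force: 0.0
```

```bash
python3 st.py; python3 rel.py;  python3 - <<'E'
from dk import *
from cell import optics
W=optics.read_camera("wrist");im=W["pixels"].copy()
np.savez("w3.npz",p=im,mtx=W["mtx"],dist=W["dist"],view=W["view"])
cv2.imwrite("pics/w4.png",cv2.resize(im,(784,588)))
E
```

```text
18.3667 [584.9 172.4 198.1] [-3.1384  0.4868  3.1112] [ 0.2344  0.3647  1.9373 -0.3381  0.3881 -1.0209] sum 0.4515 [-0.2 -0.4  0.6] 0.6950680161543242 0.0
tcp deck [-33.   78.2 134.2] tool in deck
 [[-1.     0.009 -0.002]
 [ 0.009  1.    -0.008]
 [ 0.002 -0.008 -1.   ]] F deck [ 0.1 -0.4  0.6]
```

View pics/w4.png

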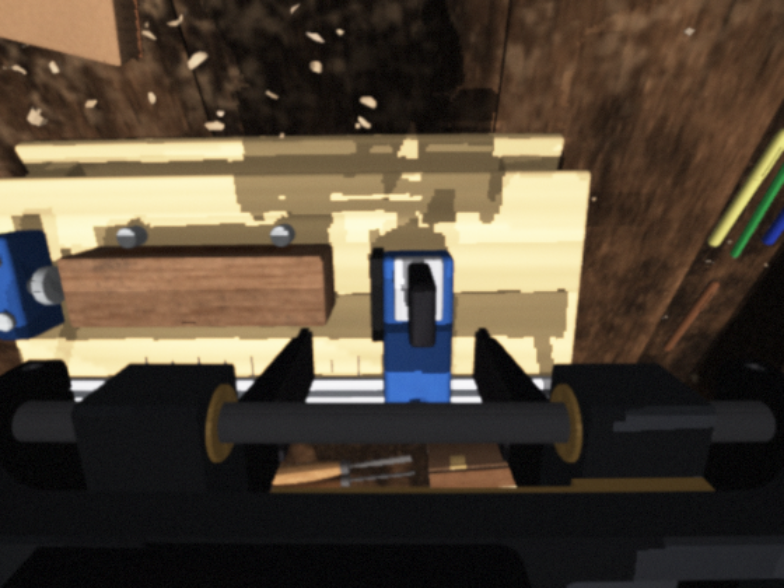

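Run:
```python
from dk import *
W=dict(np.load("w3.npz"))
def dplane(uv,z):
    q=cv2.undistortPoints(np.array([[uv]],float)/1.4,W["mtx"],W["dist"])[0,0]
    V=W["view"];r=R.T@(V[:3,:3].T@[*q,1]);c=dk(-V[:3,:3].T@V[:3,3]);return (c+r*(z-c[2])/r[2]).round(1)
print('fin L,R,hi,lo',dplane((412,320),91),dplane((436,320),91),dplane((424,345),91),dplane((424,288),91))
print('jaw face',dplane((372,300),40),'blk ends top',dplane((332,290),44),dplane((65,300),44),'blk sides top',dplane((200,325),44),dplane((200,262),44),dplane((320,248),44))
print('pad',dplane((62,285),22),'pins',dplane((130,237),16),dplane((283,237),16))
```

```text
fin L,R,hi,lo [-32.6  88.1  91. ] [-32.6 100.2  91. ] [-19.   94.3  91. ] [-49.4  94.   91. ]
jaw face [-27.7  65.   40. ] blk ends top [-35.4  41.1  44. ] [ -29.9 -125.4   44. ] blk sides top [-13.2 -42.5  44. ] [-53.3 -37.5  44. ] [-61.2  35.1  44. ]
pad [ -33.7 -142.7   22. ] pins [-64.5 -94.8  16. ] [-63.6   6.4  16. ]
```

Wrist view: the block lies along the pins (at (130,237) and (283,237)), with its end near the pad at (60,285). The fin top is at (424,316) and the jaw face at column 372. I'm lowering over the fin.

step_arm(moves=[{"tx":0,"ty":16,"tz":0,"roll":0},{"tx":0,"ty":16,"tz":20,"roll":0},{"tx":0,"ty":16,"tz":45,"roll":0},{"tx":0,"ty":16,"tz":65,"roll":0},{"tx":0,"ty":16,"tz":78,"roll":0},{"tx":0,"ty":16,"tz":81,"roll":0},{"tx":0,"ty":16,"tz":81,"roll":0}])

```text
t: 19.0
eef_pos: [623.4, 186.5, 126.1]
tcp_rot: [-3.138, 0.486, 3.111]
ft_force: [-0.6, -0.5, 0.6]
opening: 0.693
grip_force: 0.0
```

step_arm(moves=[{"tx":0,"ty":0,"tz":0,"roll":0},{"tx":0,"ty":0,"tz":0,"roll":0},{"tx":0,"ty":0,"tz":0,"roll":0},{"tx":0,"ty":0,"tz":0,"roll":0},{"tx":0,"ty":0,"tz":0,"roll":0},{"tx":0,"ty":0,"tz":0,"roll":0}], grip=22)

```text
t: 19.5
eef_pos: [623.4, 187.0, 127.4]
tcp_rot: [-3.137, 0.488, 3.114]
ft_force: [0.3, 0.7, 0.7]
opening: 0.332
grip_force: 0.0
```

```bash
python3 st.py; python3 rel.py
```

```text
19.5 [623.4 187.  127.4] [-3.1373  0.4881  3.114 ] [ 0.2446  0.5188  1.9083 -0.4998  0.275  -0.8452] sum 0.4395 [0.3 0.7 0.7] 0.3316832920146982 0.0
tcp deck [-32.4  93.6  53.9] tool in deck
 [[-1.     0.007 -0.001]
 [ 0.007  1.    -0.008]
 [ 0.001 -0.008 -1.   ]] F deck [0.5 0.7 0.5]
```

Close on the fin and look at the forces.

step_arm(moves=[{"tx":0,"ty":0,"tz":0,"roll":0},{"tx":0,"ty":0,"tz":0,"roll":0},{"tx":0,"ty":0,"tz":0,"roll":0},{"tx":0,"ty":0,"tz":0,"roll":0},{"tx":0,"ty":0,"tz":0,"roll":0},{"tx":0,"ty":0,"tz":0,"roll":0},{"tx":0,"ty":0,"tz":0,"roll":0}], grip=8)

```text
t: 20.08
eef_pos: [623.4, 186.9, 127.1]
tcp_rot: [-3.137, 0.488, 3.114]
ft_force: [-1.8, -2.9, 1.6]
opening: 0.144
grip_force: 30.0
```

```bash
python3 st.py; python3 rel.py
```

```text
20.0833 [623.4 186.9 127.1] [-3.1369  0.4876  3.1144] [ 0.2444  0.5193  1.9084 -0.5001  0.275  -0.8453] sum 0.4389 [-1.8 -2.9  1.6] 0.14424988547763667 29.994612336158752
tcp deck [-32.6  93.4  53.6] tool in deck
 [[-1.     0.007 -0.001]
 [ 0.007  1.    -0.008]
 [ 0.001 -0.008 -1.   ]] F deck [-0.8 -3.   2.2]
```

step_arm(moves=[{"tx":0,"ty":-2,"tz":0,"roll":0},{"tx":0,"ty":-4,"tz":0,"roll":0},{"tx":0,"ty":-6,"tz":0,"roll":0},{"tx":0,"ty":-8,"tz":0,"roll":0},{"tx":0,"ty":-10,"tz":0,"roll":0}])

```text
t: 20.5
eef_pos: [623.3, 177.0, 127.1]
tcp_rot: [-3.137, 0.488, 3.114]
ft_force: [0.1, 4.1, -0.6]
opening: 0.144
grip_force: 30.0
```

step_arm(moves=[{"tx":0,"ty":-2,"tz":0,"roll":0},{"tx":0,"ty":-4,"tz":0,"roll":0},{"tx":0,"ty":-6,"tz":0,"roll":0}])

```text
t: 20.75
eef_pos: [623.1, 170.8, 127.1]
tcp_rot: [-3.137, 0.488, 3.114]
ft_force: [1.6, 4.0, -2.9]
opening: 0.145
grip_force: 30.0
```

```bash
python3 st.py; python3 rel.py
```

```text
20.75 [623.1 170.8 127.1] [-3.1372  0.4878  3.1142] [ 0.2145  0.5129  1.9228 -0.4733  0.2585 -0.8963] sum 0.4474 [ 1.6  4.  -2.9] 0.1450144948986459 29.986762404441833
tcp deck [-32.6  77.4  53.6] tool in deck
 [[-1.     0.007 -0.001]
 [ 0.007  1.    -0.008]
 [ 0.001 -0.008 -1.   ]] F deck [-0.   4.  -3.3]
```

step_arm(moves=[{"tx":0,"ty":-2,"tz":0,"roll":0},{"tx":0,"ty":-4,"tz":0,"roll":0},{"tx":0,"ty":-6,"tz":0,"roll":0}])

```text
t: 21.0
eef_pos: [623.0, 164.7, 127.1]
tcp_rot: [-3.137, 0.488, 3.114]
ft_force: [3.1, 3.9, -3.0]
opening: 0.146
grip_force: 30.0
```

step_arm(moves=[{"tx":0,"ty":-2,"tz":0,"roll":0},{"tx":0,"ty":-4,"tz":0,"roll":0}])

```text
t: 21.17
eef_pos: [622.9, 160.8, 127.1]
tcp_rot: [-3.137, 0.488, 3.114]
ft_force: [4.0, 4.4, -3.6]
opening: 0.145
grip_force: 30.0
```

step_arm(moves=[{"tx":0,"ty":-2,"tz":0,"roll":0},{"tx":0,"ty":-4,"tz":0,"roll":0}])

```text
t: 21.33
eef_pos: [622.9, 156.9, 127.1]
tcp_rot: [-3.137, 0.488, 3.114]
ft_force: [4.4, 6.4, -4.0]
opening: 0.149
grip_force: 30.0
```

step_arm(moves=[{"tx":0,"ty":-2,"tz":0,"roll":0},{"tx":0,"ty":-4,"tz":0,"roll":0}])

```text
t: 21.5
eef_pos: [622.8, 153.0, 127.1]
tcp_rot: [-3.137, 0.488, 3.114]
ft_force: [4.3, 6.4, -5.3]
opening: 0.147
grip_force: 30.0
```

```bash
python3 st.py; python3 rel.py
```

```text
21.5 [622.8 153.  127.1] [-3.1375  0.4882  3.1143] [ 0.1809  0.5064  1.9374 -0.4363  0.2412 -0.9611] sum 0.4566 [ 4.3  6.4 -5.3] 0.14732764272632012 29.97764378786087
tcp deck [-32.5  59.5  53.6] tool in deck
 [[-1.     0.007 -0.001]
 [ 0.007  1.    -0.008]
 [ 0.001 -0.008 -1.   ]] F deck [ 1.2  6.5 -6.6]
```

step_arm(moves=[{"tx":0,"ty":-1.5,"tz":0.2,"roll":0},{"tx":0,"ty":-3,"tz":0.4,"roll":0}])

```text
t: 21.67
eef_pos: [622.8, 150.1, 127.1]
tcp_rot: [-3.138, 0.488, 3.114]
ft_force: [-1.5, 8.0, 2.2]
opening: 0.147
grip_force: 30.0
```

step_arm(moves=[{"tx":0,"ty":-1,"tz":0,"roll":0},{"tx":0,"ty":-2,"tz":0,"roll":0}])

```text
t: 21.83
eef_pos: [622.7, 148.1, 127.1]
tcp_rot: [-3.137, 0.488, 3.114]
ft_force: [1.6, 6.4, -0.7]
opening: 0.147
grip_force: 30.0
```

```bash
python3 rel.py
```

```text
tcp deck [-32.5  54.6  53.5] tool in deck
 [[-1.     0.007 -0.   ]
 [ 0.007  1.    -0.008]
 [ 0.    -0.008 -1.   ]] F deck [ 0.9  6.4 -1.3]
```

step_arm(moves=[{"tx":0,"ty":-1,"tz":0,"roll":0},{"tx":0,"ty":-2,"tz":0,"roll":0}])

```text
t: 22.0
eef_pos: [622.7, 146.1, 127.1]
tcp_rot: [-3.137, 0.488, 3.114]
ft_force: [2.1, 7.1, -1.2]
opening: 0.146
grip_force: 30.0
```

step_arm(moves=[{"tx":0,"ty":-1,"tz":0,"roll":0},{"tx":0,"ty":-1,"tz":0,"roll":0}])

```text
t: 22.17
eef_pos: [622.7, 144.9, 127.1]
tcp_rot: [-3.137, 0.488, 3.114]
ft_force: [2.0, 5.5, -0.3]
opening: 0.15
grip_force: 30.0
```

step_arm(moves=[{"tx":0,"ty":-1,"tz":0,"roll":0},{"tx":0,"ty":-1,"tz":0,"roll":0}])

```text
t: 22.33
eef_pos: [622.7, 144.0, 127.1]
tcp_rot: [-3.137, 0.488, 3.114]
ft_force: [2.9, 5.2, -1.2]
opening: 0.144
grip_force: 30.0
```

```bash
python3 rel.py
```

```text
tcp deck [-32.5  50.5  53.5] tool in deck
 [[-1.     0.007 -0.   ]
 [ 0.007  1.    -0.008]
 [ 0.    -0.008 -1.   ]] F deck [ 1.9  5.3 -2.3]
```

step_arm(moves=[{"tx":0,"ty":-1,"tz":0,"roll":0},{"tx":0,"ty":-1,"tz":0,"roll":0}])

```text
t: 22.5
eef_pos: [622.6, 143.0, 127.1]
tcp_rot: [-3.137, 0.488, 3.114]
ft_force: [2.2, 5.9, -0.7]
opening: 0.144
grip_force: 30.0
```

step_arm(moves=[{"tx":0,"ty":-1,"tz":0,"roll":0},{"tx":0,"ty":-1,"tz":0,"roll":0}])

```text
t: 22.67
eef_pos: [622.6, 142.0, 127.1]
tcp_rot: [-3.137, 0.488, 3.114]
ft_force: [3.6, 5.8, -2.5]
opening: 0.148
grip_force: 30.0
```

step_arm(moves=[{"tx":0,"ty":-1,"tz":0,"roll":0},{"tx":0,"ty":-1,"tz":0,"roll":0}])

```text
t: 22.83
eef_pos: [622.6, 141.0, 127.1]
tcp_rot: [-3.137, 0.488, 3.114]
ft_force: [1.8, 4.6, -1.3]
opening: 0.147
grip_force: 30.0
```

```bash
python3 rel.py
```

```text
tcp deck [-32.5  47.5  53.5] tool in deck
 [[-1.     0.007 -0.   ]
 [ 0.007  1.    -0.008]
 [ 0.    -0.008 -1.   ]] F deck [ 0.9  4.6 -1.9]
```

step_arm(moves=[{"tx":0,"ty":-1,"tz":0,"roll":0},{"tx":0,"ty":-1,"tz":0,"roll":0}])

```text
t: 23.0
eef_pos: [622.6, 139.9, 127.1]
tcp_rot: [-3.137, 0.488, 3.114]
ft_force: [2.2, 5.3, -2.1]
opening: 0.144
grip_force: 30.0
```

step_arm(moves=[{"tx":0,"ty":-1,"tz":0,"roll":0},{"tx":0,"ty":-1,"tz":0,"roll":0}])

```text
t: 23.17
eef_pos: [622.6, 139.3, 127.1]
tcp_rot: [-3.138, 0.489, 3.114]
ft_force: [2.2, 9.0, -1.7]
opening: 0.149
grip_force: 30.0
```

step_arm(moves=[{"tx":0,"ty":-1,"tz":0,"roll":0},{"tx":0,"ty":-1,"tz":0,"roll":0}])

```text
t: 23.33
eef_pos: [622.6, 139.3, 127.1]
tcp_rot: [-3.139, 0.489, 3.115]
ft_force: [2.3, 17.1, -2.5]
opening: 0.146
grip_force: 30.0
```

```bash
python3 rel.py
```

```text
tcp deck [-32.5  45.8  53.5] tool in deck
 [[-1.     0.006  0.001]
 [ 0.006  1.    -0.006]
 [-0.001 -0.006 -1.   ]] F deck [ 0.5 17.2 -3.1]
```

step_arm(moves=[{"tx":0,"ty":-0.2,"tz":0,"roll":0},{"tx":0,"ty":-0.4,"tz":0,"roll":0},{"tx":0,"ty":-0.4,"tz":0,"roll":0},{"tx":0,"ty":-0.4,"tz":0,"roll":0}])

```text
t: 23.67
eef_pos: [622.6, 139.2, 127.1]
tcp_rot: [-3.139, 0.49, 3.115]
ft_force: [2.4, 19.5, -3.0]
opening: 0.148
grip_force: 30.0
```

step_arm(moves=[{"tx":0,"ty":0,"tz":0,"roll":0},{"tx":0,"ty":0,"tz":0,"roll":0},{"tx":0,"ty":0,"tz":0,"roll":0},{"tx":0,"ty":0,"tz":0,"roll":0},{"tx":0,"ty":0,"tz":0,"roll":0},{"tx":0,"ty":0,"tz":0,"roll":0},{"tx":0,"ty":0,"tz":0,"roll":0},{"tx":0,"ty":0,"tz":0,"roll":0}])

```text
t: 24.33
eef_pos: [622.6, 139.3, 127.1]
tcp_rot: [-3.139, 0.49, 3.115]
ft_force: [2.3, 19.4, -2.5]
opening: 0.146
grip_force: 30.0
```

```bash
python3 rel.py
```

```text
tcp deck [-32.5  45.8  53.5] tool in deck
 [[-1.     0.006  0.001]
 [ 0.006  1.    -0.006]
 [-0.001 -0.006 -1.   ]] F deck [ 0.5 19.5 -3.1]
```

step_arm(moves=[{"tx":0,"ty":0.5,"tz":0,"roll":0},{"tx":0,"ty":1,"tz":0,"roll":0},{"tx":0,"ty":1,"tz":0,"roll":0}])

```text
t: 24.58
eef_pos: [622.6, 139.3, 127.1]
tcp_rot: [-3.138, 0.489, 3.115]
ft_force: [2.9, 10.9, -2.4]
opening: 0.149
grip_force: 30.0
```

step_arm(moves=[{"tx":0,"ty":0,"tz":0,"roll":0},{"tx":0,"ty":0,"tz":0,"roll":0},{"tx":0,"ty":0,"tz":0,"roll":0},{"tx":0,"ty":0,"tz":0,"roll":0},{"tx":0,"ty":0,"tz":0,"roll":0},{"tx":0,"ty":0,"tz":0,"roll":0}], grip=60)

```text
t: 25.08
eef_pos: [622.1, 138.3, 126.9]
tcp_rot: [-3.137, 0.487, 3.114]
ft_force: [-0.4, -0.2, 1.0]
opening: 0.51
grip_force: 0.0
```

```bash
python3 st.py; python3 rel.py
```

```text
25.0833 [622.1 138.3 126.9] [-3.1369  0.4873  3.1139] [ 0.1532  0.5016  1.9487 -0.4019  0.2292 -1.018 ] sum 0.4621 [-0.4 -0.2  1. ] 0.5101324375057331 0.0
tcp deck [-33.   44.9  53.5] tool in deck
 [[-1.     0.007 -0.001]
 [ 0.007  1.    -0.008]
 [ 0.001 -0.008 -1.   ]] F deck [ 0.1 -0.2  1.1]
```

step_arm(moves=[{"tx":0,"ty":0,"tz":-20,"roll":0},{"tx":0,"ty":0,"tz":-50,"roll":0},{"tx":0,"ty":0,"tz":-85,"roll":0},{"tx":0,"ty":0,"tz":-120,"roll":0},{"tx":0,"ty":0,"tz":-120,"roll":0},{"tx":0,"ty":0,"tz":-120,"roll":0}])

```text
t: 25.58
eef_pos: [566.1, 140.8, 234.8]
tcp_rot: [-3.138, 0.491, 3.114]
ft_force: [-0.4, 0.3, -0.1]
opening: 0.63
grip_force: 0.0
```

```bash
python3 st.py
python3 - <<'E'
from cell import optics
import cv2
cv2.imwrite("pics/w5.png",cv2.resize(optics.read_camera("wrist")["pixels"],(784,588)))
E
```

```text
25.5833 [566.1 140.8 234.8] [-3.1378  0.4911  3.1141] [ 0.1771  0.2749  1.9589 -0.2374  0.4369 -1.1739] sum 0.4709 [-0.4  0.3 -0.1] 0.6302625848647412 0.0
```

View pics/w5.png

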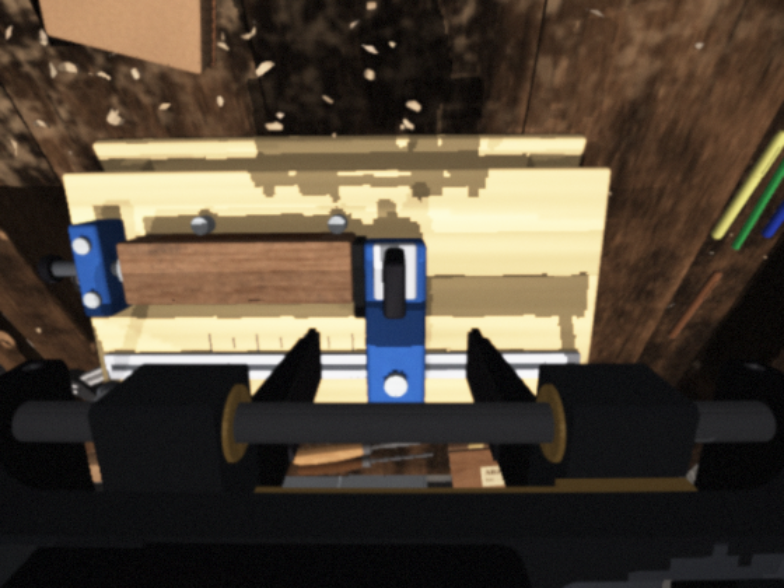

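The final view shows the block snug between the pad (118,270) and the jaw (358,275), resting on both pins (200,225) and (337,222). The gripper is clear, so I'm handing in.

```bash
python3 -c "
from cell import env
print(env.job_done())"
```

```text
the job is handed in; nothing more can be done
None
```

I handed the job in at about 25.6 s. The block lies flat against both pins, held between the jaw and the stop's pad. I pressed it home at about 19.5 N at the wrist, roughly 14–15 N on the block after carriage friction. The gripper is clear, and I did not touch the cork block, owl or tin. While I stretched the arm to tilt the tool, joint 3 read about 0.047 rad, just under its 0.05 limit; I don't know how that will be judged.

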